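Reject a heat sink from the tilted vise into the lidded reject box

ROBOT

A 6-joint arm with a two-finger parallel gripper is mounted at the origin on the work surface. World frame = base frame: x ahead of the robot, y to its left, z up, the work surface at z = 0. Lengths are in m, angles in rad, forces in N, time in s.
With the tool pointing down it reaches from about 0.35 to 0.975 m from the base axis. Payload 7.1 kg.
Tool frame: the origin (TCP) lies midway between the tips of the shut fingers; the grasp point (between the pads) lies 19 mm behind it; y points along the fingers, x is the direction in which the jaws open and shut, and the axes are right-handed (so a half turn about y gives the same grasp; the last joint's range is limited). The gripper opens to 88 mm and grips with 3 to 60 N. Pads are 20 mm wide; open, the fingers measure 115 mm over their backs; the gripper's body (75 mm by 178 mm) begins 61 mm behind the grasp point.
Start: joints at [1.132, 0.423, 1.63, -0, 1.089, -0.019], TCP at [0.255, 0.571, 0.223] pointing down, gripper open.
Joint ranges: [-3, 3], [-0.9, 2.11], [0.09, 2.58], [-1.31, 4.45], [0.11, 2.69], [-2.54, 2.54]. Speed limits (rad/s): [2.39, 2.39, 3.01, 3.14, 3.14, 3.14].

INTERFACE

Orientations are given as [roll, pitch, yaw] about the fixed x, y, z axes, in that order (R = Rz(yaw) Ry(pitch) Rx(roll)).
In Python, from bench import ctrl gives the robot as it stands.
- The arm moves only by the shell command python3 -m crank 'ROWS'. ROWS is JSON, a list of rows, each a list of 5 numbers: the shift along the tool's x, y, z in m, then the turn about the tool's y in rad, then the opening, from 0 (shut) to 1 (fully open). In form: [[tx, ty, tz, roll, jaw], ...]. A call has 1 to 10 rows; each row shifts and turns the pose as measured when the row begins, along the tool's axes as they then stand; what a row does not reach is not made up. A row lasts 1/12 s, in which the tool goes at most 41.7 mm and 7.16 degrees, less where a joint would pass 70% of its speed; a pose out of reach is approached as far as the arm can. A call with a gripper value outside its range is refused whole. The fingers move at their own pace and stop on an object; the grip force is fixed at half the most. Time passes only in rows, so rows that do not move let the fingers close. It gives the time, the measured TCP pose, the force and the opening at its end, in the units of the state.
- ctrl.state(): the state, without advancing time (a new reading comes with each control period).
- ctrl.grab_frame(name): name is "side" or "top" or "wrist"; returns (picture, depth): 384x512x3 uint8, blue, green, red; 384x512 float32, m along the optical axis (not along the pixel's ray), 0 where there is no reading.
- ctrl.camera_info(name): a dict with "intrinsics" (3x3 intrinsics, pixels), "position" and "rotation" of the camera in the world. Camera axes: x right, y up, looking along -z (the intrinsics and any distortion apply to the point x, -y, -z); pixel columns grow to the right and rows downward; lengths in m; the calibration is good to about 2 mm. A picture is of the moment at which its call begins: read the wrist's pose just before it. camera_info takes no time and is no camera call; for the wrist camera it gives the pose at the moment of the call.
- ctrl.finish_job(): hands the job in, once; it reports no verdict.
The state is a dict: "clock": time; "qpos": joint angles; "joint_velocities": joint speeds; "tau": joint torques, N m; "ee_pos": TCP position; "tcp_rot": TCP orientation; "ft_force": force on the tool from outside, world axes, zero at the start; "wrist_torque": the same for the moment, N m; "finger_gap": opening from 0.0 (shut) to 1.0 (fully open).
Only numpy, scipy, OpenCV 4.12 (cv2) and the standard library are available. Lean on these libraries where they do the work, as an engineer would, in place of code of your own. Each camera call takes 0.05 s, during which the arm holds its last target. There are 200 camera calls.

TASK

The heat-sink assembly clamped in the tilted vise has failed inspection and belongs with the other rejects in the grey lidded box. Open the box, swing the vise's lever all the way round to free the part, then draw it out and drop it into the box, letting go at the mouth of the box and not from higher up. Shut the lid again, and leave everything else on the bench where it stands.

Things in the scene. Friction and masses are not known exactly. Their poses are not given: they have to be found in the camera images.
- sink_center (a point): Centre of the part to reject: finned aluminium heat sink with two small black transistors on its +x face, 28 (x, across the jaws) x 40 (y) x 60 mm (z), 0.1 to 0.2 kg. Clamped, its z leans 32 deg from vertical to the vise's low end. Lower 22 mm are in the jaws; grasp the free upper 38 mm across y, tool along z, and draw it out along z. Lever open, it stays put, leaning on the low jaw.
- vise_seat (a point): Where the part's centre is in the vise (axes of the fixed base: x from its low to its high end, y to its side that faces the robot, z up). Small grey tilting vise, base 150 x 92 mm, jaws 60 mm wide, set sideways to the robot with its high end to the left. The head is tilted 32 deg: fixed jaw at the low end, sliding jaw above the part, cam block and lever at the high end.
- lever_handle (a point): Middle (grasp height) of the round upright black handle at the end of the vise's lever: 19 mm across, 42 mm tall. Its z runs along the handle, parallel to the pivot axis and to the clamped part's z (32 deg from vertical). The steel lever bar's top is 24 mm below this point, the handle's top 19 mm above it. It moves and turns with the lever.
- lever_pivot (a point): Point on the lever's pivot axis level with the handle's middle, 80 mm from lever_handle; its z is the pivot axis. Its x and y axes turn with the lever.
- lever (a joint): Angle of the vise's cam lever, rad: 0 to 0.15 shut on the part (points away from the part, between the vise's +x and +y; part clamped), 1.40 fully open (points along +y and a little towards the low end), jaw then 9 mm back. Grows anticlockwise seen from above: the handle swings towards the robot and the part. Takes about 4 N at the handle; stays where it is left.
- box: Grey plastic reject box fixed to the bench, 160 (x) x 200 (y) x 110 mm tall, walls 4 mm, origin at the centre of its underside, x towards its hinged side, z up. Its lid is hinged on the upper +x edge. Two earlier rejects lie inside in its +y half, up to 45 mm high; the -y half is empty.
- lid_handle (a point): Grasp point of the lid's black knob, near the lid's free (-x) edge. The round head is 26 mm across and 17 mm thick and this point is 8 mm below its top; the knob stands 43 mm up from the lid, on a 15 mm neck. Moves with the lid. Lid: 160 x 200 x 6 mm.
- lid_hinge (a point): Middle of the lid's hinge line, at the box's upper +x edge; the hinge line is its y axis. lid_handle is 132 mm from it towards -x (lid shut) and 41 mm up.
- lid (a joint): Angle of the lid, rad: 0 shut, 1.80 fully open (leaning back past upright); grows as the knob rises and swings over towards the box's +x. Stiff friction hinge (about 0.2 N m): the lid stays where it is left.
- next_sink_a_center (a point): Bystander, leave it alone: a good heat sink waiting its turn, standing upright; its centre.
- next_sink_b_center (a point): Bystander, leave it alone: the other waiting good heat sink, standing upright; its centre.
- solder_spool_center (a point): Bystander, leave it alone: spool of solder standing on end, 54 mm across, 50 mm tall; its centre.
- wire_spool_a_center (a point): Bystander, leave it alone: flat spool of copper wire, 64 mm across, 22 mm tall; its centre.
- wire_spool_b_center (a point): Bystander, leave it alone: flat spool of white wire, 64 mm across, 22 mm tall; its centre.
- tip_cleaner_center (a point): Bystander, leave it alone: tin of brass wool, 76 mm across, 52 mm tall; its centre.
- screwdriver_grip (a point): Bystander, leave it alone: screwdriver lying on the bench, 170 mm long, about 25 mm thick; its centre.
There are look-alikes about, which are no part of the job. Leave any purple look-alike of the part that bears sink_center alone.

How it is judged:
By the outcome, as a careful person would: the job done as asked, in the order asked, and still so for the second after the job is handed in, with the robot touching nothing.
It also fails if it takes over 72 s, if anything falls off the work surface, if the arm or the gripper's body presses on something with over 40 N, if the wrist force passes 120 N, or if a joint passes its speed limit or range.

## Working session

There is one attempt and no reset: what is moved stays moved. The work goes in short steps, Python scripts to look and compute and a shell command to move; the robot and the scene stay as the last step left them, time stands still between calls to the robot, and variables do not carry over. Pictures are saved under pics/ and viewed, about 8 in all and at most 12, crops included, and the job is handed in when it is done.

```bash
ls; mkdir -p pics; cat > h.py <<'E'
import numpy as np, cv2
from bench import ctrl
def snap(n,f=None):
    info=ctrl.camera_info(n); im,d=ctrl.grab_frame(n)
    np.savez('/tmp/%s.npz'%(f or n),im=im,d=d,K=info["intrinsics"],p=info["position"],R=info["rotation"])
    return im,d,info
def load(f):
    return np.load('/tmp/%s.npz'%f)
def cloud(z):
    K=np.array(z['K']);d=z['d'];v,u=np.mgrid[:d.shape[0],:d.shape[1]]
    c=np.stack([(u-K[0,2])/K[0,0]*d,-(v-K[1,2])/K[1,1]*d,-d],-1)
    P=c@np.array(z['R']).T+np.array(z['p']); P[d==0]=np.nan
    return P
E
python3 - <<'E'
from h import *
print(ctrl.state())
for n in("top","side"):
    im,d,i=snap(n); print(i); cv2.imwrite(f'pics/{n}0.png',im)
    print({k:i[k] for k in i if k not in("intrinsics","position","rotation")})
a=np.hstack([load('top')['im'],load('side')['im']])
E
```

```text
pics
{'clock': 0.0, 'qpos': array([ 1.13201796e+00,  4.23868185e-01,  1.63067093e+00,  5.40421759e-06,
        1.08861138e+00, -1.89850898e-02]), 'joint_velocities': array([-0.0007161 ,  0.00066176, -0.00050838, -0.00167596, -0.00053098,
       -0.00152561]), 'tau': array([ 1.57966799e-03, -5.44631016e+01, -2.73668200e+01,  6.44223858e-02,
        2.28519947e-02, -1.24249409e-04]), 'ee_pos': array([0.25446353, 0.57024648, 0.22189213]), 'tcp_rot': array([-1.57076197e+00,  1.55746466e-03,  1.15100057e+00]), 'ft_force': array([0.1852973 , 0.59662839, 0.33125428]), 'wrist_torque': array([ 0.02974969, -0.02673915,  0.02608635]), 'finger_gap': 0.9968440146977887}
{'intrinsics': array([[486.32090053,   0.        , 257.83811335],
       [  0.        , 486.32090053, 193.07046997],
       [  0.        ,   0.        ,   1.        ]]), 'position': array([ 0.3842865 , -0.02517528,  1.45053314]), 'rotation': array([ 0.13169424,  0.01240788, -1.57219419])}
{}
{'intrinsics': array([[461.26957996,   0.        , 249.18176894],
       [  0.        , 461.26957996, 189.92654143],
       [  0.        ,   0.        ,   1.        ]]), 'position': array([ 0.45293355, -0.92504633,  1.06805742]), 'rotation': array([ 0.77848232,  0.00401782, -0.10975787])}
{}
```

```bash
cat >> h.py <<'E'
from scipy.spatial.transform import Rotation as Ro
def cloud(z):
    K=np.array(z['K']);d=z['d'];v,u=np.mgrid[:d.shape[0],:d.shape[1]]
    c=np.stack([(u-K[0,2])/K[0,0]*d,-(v-K[1,2])/K[1,1]*d,-d],-1)
    R=z['R']; R=Ro.from_euler('xyz',R).as_matrix() if np.size(R)==3 else R
    P=c@R.T+np.array(z['p']); P[d==0]=np.nan
    return P
E
python3 - <<'E'
from h import *
for n in("top","side"):
    P=cloud(load(n)); print(n,np.nanmedian(P[:,:,2]),P[190,250],P[50,50],P[350,450])
E
```

```text
top -0.0005584518160473007 [0.58526133 0.01602874 0.00435303] [ 1.36931999  0.99473019 -0.75254276] [ 0.11986334 -0.55931681 -0.00157689]
side 0.000710058602344632 [0.56443787 0.10137852 0.0208791 ] [-0.3169696   1.31082333 -0.08979335] [ 1.36430247 -0.15388606 -0.75441073]
```

View pics/top0.png

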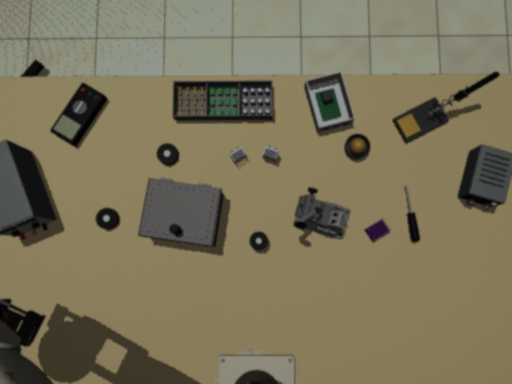

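View pics/side0.png

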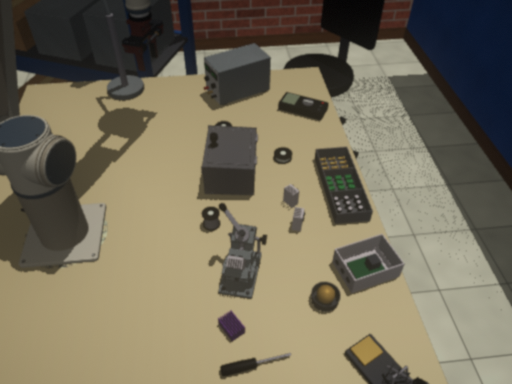

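```bash
python3 - <<'E'
from h import *
t=load('top')['im'][175:255,130:360];s=load('side')['im'][115:300,180:290]
t=cv2.resize(t,None,fx=3.4,fy=3.4,interpolation=cv2.INTER_CUBIC)
s=cv2.resize(s,None,fx=3,fy=3,interpolation=cv2.INTER_CUBIC)
t2=load('top')['im'][180:245,280:360];t2=cv2.resize(t2,None,fx=4.5,fy=4.5,interpolation=cv2.INTER_CUBIC)
H=np.zeros((600,800,3),np.uint8);H[:555,:330]=s[:555];H[:t2.shape[0],340:340+t2.shape[1]]=t2
cv2.imwrite('pics/c1.png',cv2.convertScaleAbs(H,alpha=1.8))
P=cloud(load('top'))
# box top
def reg(u0,u1,v0,v1,zl,zh):
    Q=P[v0:v1,u0:u1].reshape(-1,3); m=(Q[:,2]>zl)&(Q[:,2]<zh); return Q[m]
B=reg(130,230,170,250,.1,.13); print('lid',len(B),B.mean(0),np.percentile(B[:,2],[5,50,95]))
r=cv2.minAreaRect(B[:,:2].astype(np.float32)); print(r)
Kn=reg(165,190,220,240,.135,.2); print('knob',len(Kn),Kn.mean(0),Kn.max(0),Kn.min(0))
V=reg(290,352,183,242,.02,.3)
S=cloud(load('side'))
np.set_printoptions(precision=3,suppress=True)
print('vise',V.min(0),V.max(0), cv2.minAreaRect(V[:,:2].astype(np.float32)))
E
```

```text
lid 4363 [0.51000015 0.2065976  0.11971084] [0.11350638 0.12008455 0.12539482]
((0.5114706754684448, 0.20835602283477783), (0.20836368203163147, 0.16978003084659576), 81.57748413085938)
knob 79 [0.45931428 0.21423537 0.16302698] [0.47014834 0.22674132 0.16912721] [0.44657277 0.2022683  0.15391332]
vise [ 0.45  -0.267  0.02 ] [ 0.577 -0.102  0.211] ((0.5007079839706421, -0.18498563766479492), (0.14816075563430786, 0.12680965662002563), 70.57369995117188)
```

View pics/c1.png

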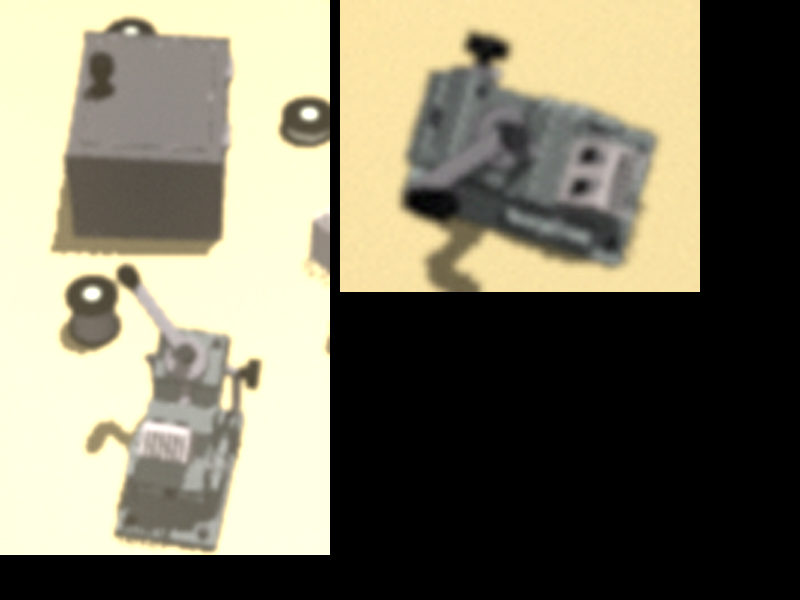

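```bash
cat >> h.py <<'E'
def need(x,y,z,yaw):
    s=ctrl.state(); p=s['ee_pos']; R=Ro.from_euler('xyz',s['tcp_rot']).as_matrix()
    cy=np.arctan2(R[1,0],R[0,0]); d=R.T@(np.array([x,y,z])-p)
    w=-((yaw-cy+np.pi/2)%np.pi-np.pi/2)
    print('clk %.2f'%s['clock'],'tcp',p.round(4),'yaw %.3f'%cy,'F',s['ft_force'].round(1),'gap %.3f'%s['finger_gap'],'NEED xyz',d.round(4),'roll %.3f'%w)
E
python3 -m crank '[[0,0,0,-0.091,1],[0,0,0,-0.091,1],[0,0,0,-0.091,1],[-0.0268,0,-0.0212,0,1],[-0.0268,0,-0.0212,0,1],[-0.0268,0,-0.0212,0,1],[-0.0268,0,-0.0212,0,1],[-0.0268,0,-0.0212,0,1],[-0.0268,0,-0.0212,0,1],[-0.0268,0,-0.0212,0,1]]'
python3 -m crank '[[-0.0268,0,-0.0212,0,1],[-0.0268,0,-0.0212,0,1],[-0.0268,0,-0.0212,0,1],[-0.0268,0,-0.0212,0,1],[-0.0268,0,-0.0212,0,1]]'
python3 - <<'E'
from h import *
need(.4595,.215,.222,1.424)
im,d,i=snap('wrist','w1'); cv2.imwrite('pics/w1.png',im); print(i['position'],i['rotation'])
E
```

```text
clock: 0.93
ee_pos: [0.3763, 0.3604, 0.2179]
tcp_rot: [-1.567, 0.005, 1.448]
ft_force: [1.0, 0.4, -0.8]
finger_gap: 1.0
clock: 1.35
ee_pos: [0.467, 0.2061, 0.2173]
tcp_rot: [-1.565, 0.007, 1.45]
ft_force: [-0.0, 0.6, -0.4]
finger_gap: 1.0
clk 1.35 tcp [0.467  0.2061 0.2173] yaw 1.450 F [-0.   0.6 -0.4] gap 1.000 NEED xyz [ 0.0079 -0.0047  0.0085] roll 0.026
[0.38529058 0.2162489  0.3796144 ] [-0.29741118  0.00622643  1.4497237 ]
```

View pics/w1.png

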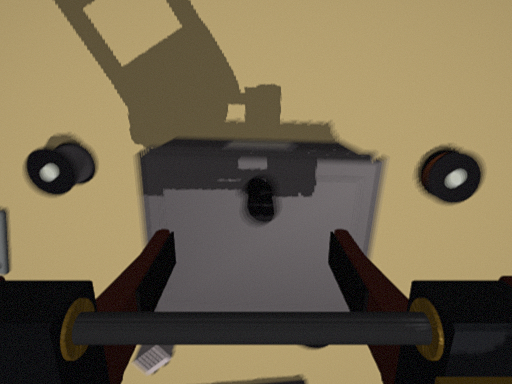

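```bash
python3 - <<'E'
from h import *
np.set_printoptions(precision=4,suppress=True)
P=cloud(load('w1'))
Q=P[165:235,235:290].reshape(-1,3); k=Q[(Q[:,2]>.14)]
print('knob',len(k),k.min(0),k.max(0),np.median(k,0)); t=k[k[:,2]>.152]; print('top',len(t),(t.min(0)+t.max(0))/2,np.median(t[:,2]))
L=P[140:300,140:385].reshape(-1,3); L=L[(L[:,2]>.108)&(L[:,2]<.124)]
print('lid z',np.median(L[:,2]), cv2.minAreaRect(L[:,:2].astype(np.float32)))
for v in (165,180): print([P[v,u] for u in (146,150,374,380)])
E
```

```text
knob 1066 [0.4472 0.2023 0.1478] [0.4732 0.2278 0.1662] [0.4578 0.2153 0.1637]
top 1023 [0.4602 0.215  0.1593] 0.1637054226591038
lid z 0.1208480468236684 ((0.501603364944458, 0.20938405394554138), (0.20728462934494019, 0.1481204479932785), 81.95653533935547)
[array([0.428 , 0.1204, 0.1215]), array([0.4283, 0.1238, 0.1217]), array([0.4504, 0.3088, 0.1229]), array([0.4513, 0.3142, 0.1216])]
[array([0.4414, 0.1163, 0.118 ]), array([0.4412, 0.1207, 0.1209]), array([0.4637, 0.3093, 0.1214]), array([0.4642, 0.3141, 0.1219])]
```

```bash

python3 -m crank '[[0.008,0,0.008,0.022,1],[0,0.025,0,0,1],[0,0.025,0,0,1],[0,0.02,0,0,1],[0,0,0,0,1]]'
python3 - <<'E'
from h import *
need(.460,.215,.136,1.428)
E
```

```text
clock: 1.82
ee_pos: [0.4654, 0.2068, 0.1462]
tcp_rot: [-1.571, 0.007, 1.415]
ft_force: [0.2, 0.2, 0.0]
finger_gap: 1.0
clk 1.82 tcp [0.4654 0.2068 0.1462] yaw 1.415 F [0.2 0.2 0. ] gap 1.000 NEED xyz [0.0073 0.0101 0.0066] roll -0.013
```

```bash

python3 -m crank '[[0.009,0.008,0.008,0,1],[0.004,0.006,0.004,0,1],[0,0,0,0,1]]'
python3 - <<'E'
from h import *
need(.460,.215,.136,1.428)
E
```

```text
clock: 2.07
ee_pos: [0.4546, 0.2229, 0.1315]
tcp_rot: [-1.57, 0.007, 1.413]
ft_force: [-1.1, 0.5, 0.8]
finger_gap: 1.002
clk 2.07 tcp [0.4546 0.2229 0.1315] yaw 1.413 F [-1.1  0.5  0.8] gap 1.002 NEED xyz [-0.007  -0.0044 -0.0066] roll -0.015
```

```bash

python3 -m crank '[[-0.007,-0.0044,-0.0066,0,1],[0,0,0,0,1]]'
python3 - <<'E'
from h import *
need(.460,.215,.136,1.428)
E
```

```text
clock: 2.23
ee_pos: [0.4602, 0.216, 0.1371]
tcp_rot: [-1.571, 0.007, 1.417]
ft_force: [0.2, -0.3, -0.5]
finger_gap: 1.002
clk 2.23 tcp [0.4602 0.216  0.1371] yaw 1.417 F [ 0.2 -0.3 -0.5] gap 1.002 NEED xyz [-0.001   0.0011  0.    ] roll -0.011
```

```bash

python3 -m crank '[[0,0,0,0,0],[0,0,0,0,0],[0,0,0,0,0],[0,0,0,0,0],[0,0,0,0,0],[0,0,0,0,0]]'
python3 -m crank '[[0,-0.018,-0.007,0,0],[0,-0.017,-0.010,0,0],[0,-0.0156,-0.012,0,0],[0,0,0,0,0]]'
python3 - <<'E'
from h import *
need(.460,.215,.136,1.428)
E
```

```text
clock: 2.73
ee_pos: [0.4625, 0.216, 0.1402]
tcp_rot: [-1.576, 0.004, 1.415]
ft_force: [-0.5, 1.3, -0.4]
finger_gap: 0.586
clock: 3.07
ee_pos: [0.4902, 0.2111, 0.1914]
tcp_rot: [-1.572, 0.006, 1.416]
ft_force: [-0.0, 1.0, 0.4]
finger_gap: 0.281
clk 3.07 tcp [0.4902 0.2111 0.1914] yaw 1.416 F [-0.   1.   0.4] gap 0.281 NEED xyz [-0.0004  0.0553  0.0305] roll -0.012
```

```bash

python3 -m crank '[[0,0,0,0,0.5],[0,0,0,0,0.5],[0,0,0,0,0.5]]'
python3 - <<'E'
from h import *
need(.460,.215,.136,1.428)
E
```

```text
clock: 3.32
ee_pos: [0.4888, 0.2107, 0.1899]
tcp_rot: [-1.571, 0.007, 1.415]
ft_force: [-0.2, 0.1, -0.8]
finger_gap: 0.466
clk 3.32 tcp [0.4888 0.2107 0.1899] yaw 1.415 F [-0.2  0.1 -0.8] gap 0.466 NEED xyz [0.0001 0.0539 0.0291] roll -0.013
```

```bash

python3 -m crank '[[0,0,0.015,0,0.55],[0,0,0.014,0,0.55],[0,0,0,0,0.55]]'
python3 - <<'E'
from h import *
need(.460,.215,.136,1.428)
E
```

```text
clock: 3.57
ee_pos: [0.4564, 0.2146, 0.187]
tcp_rot: [-1.566, 0.009, 1.415]
ft_force: [0.5, 0.1, 0.1]
finger_gap: 0.549
clk 3.57 tcp [0.4564 0.2146 0.187 ] yaw 1.415 F [0.5 0.1 0.1] gap 0.549 NEED xyz [ 0.0014  0.0509 -0.0038] roll -0.013
```

```bash

python3 -m crank '[[0,0.022,-0.002,0,0.55],[0,0.022,-0.001,0,0.55],[0,0.004,0,0,0.55],[0,0,0,0,0.55]]'
python3 - <<'E'
from h import *
need(.460,.215,.136,1.428)
E
```

```text
clock: 3.9
ee_pos: [0.4576, 0.2144, 0.1375]
tcp_rot: [-1.567, 0.009, 1.418]
ft_force: [-0.4, 0.3, 1.3]
finger_gap: 0.555
clk 3.90 tcp [0.4576 0.2144 0.1375] yaw 1.418 F [-0.4  0.3  1.3] gap 0.555 NEED xyz [ 0.001   0.0015 -0.0023] roll -0.010
```

```bash

python3 -m crank '[[0.001,0.0015,-0.002,0,0],[0,0,0,0,0],[0,0,0,0,0],[0,0,0,0,0],[0,0,0,0,0],[0,0,0,0,0]]'
python3 - <<'E'
from h import *
need(.460,.215,.136,1.428)
E
```

```text
clock: 4.4
ee_pos: [0.461, 0.2158, 0.1383]
tcp_rot: [-1.568, 0.008, 1.418]
ft_force: [0.1, -0.1, -3.3]
finger_gap: 0.287
clk 4.40 tcp [0.461  0.2158 0.1383] yaw 1.418 F [ 0.1 -0.1 -3.3] gap 0.287 NEED xyz [-0.001   0.0023  0.0008] roll -0.010
```

```bash

python3 -m crank '[[0,0,0,0,0],[0,-0.018,-0.007,0,0],[0,-0.017,-0.010,0,0],[0,-0.0156,-0.012,0,0]]'
python3 - <<'E'
from h import *
need(.5907,.196,.0957,1.428)
E
```

```text
clock: 4.73
ee_pos: [0.4894, 0.2116, 0.1873]
tcp_rot: [-1.568, 0.009, 1.42]
ft_force: [10.1, -0.4, -13.7]
finger_gap: 0.288
clk 4.73 tcp [0.4894 0.2116 0.1873] yaw 1.420 F [ 10.1  -0.4 -13.7] gap 0.288 NEED xyz [ 0.0007  0.0912 -0.1028] roll -0.008
```

```bash

python3 -m crank '[[0,-0.0137,-0.0142,0,0],[0,-0.0116,-0.016,0,0],[0,-0.0091,-0.0175,0,0],[0,-0.0066,-0.0186,0,0]]'
python3 - <<'E'
from h import *
need(.5907,.196,.0957,1.428)
E
```

```text
clock: 5.07
ee_pos: [0.5558, 0.2017, 0.2282]
tcp_rot: [-1.565, 0.009, 1.42]
ft_force: [2.0, 4.6, -17.4]
finger_gap: 0.284
clk 5.07 tcp [0.5558 0.2017 0.2282] yaw 1.420 F [  2.    4.6 -17.4] gap 0.284 NEED xyz [ 0.0008  0.1323 -0.0361] roll -0.008
```

```bash

python3 -m crank '[[0,-0.003,-0.0194,0,0],[0,-0.001,-0.0197,0,0],[0,0.0018,-0.0197,0,0],[0,0.0046,-0.0192,0,0],[0,0.007,-0.016,0,0],[0,0,0,0,0]]'
python3 - <<'E'
from h import *
need(.5907,.196,.0957,1.428)
E
```

```text
clock: 5.57
ee_pos: [0.6507, 0.1876, 0.2178]
tcp_rot: [-1.557, 0.007, 1.418]
ft_force: [0.7, 1.8, -0.6]
finger_gap: 0.281
clk 5.57 tcp [0.6507 0.1876 0.2178] yaw 1.418 F [ 0.7  1.8 -0.6] gap 0.281 NEED xyz [0.     0.1229 0.0588] roll -0.010
```

```bash

python3 -m crank '[[0,0,0,0,0.6],[0,0,0,0,0.6],[0,0,0,0,0.6],[0,0,0,0,0.6],[0,-0.03,0,0,0.6],[0,-0.035,0,0,0.6],[0,-0.035,0,0,0.6],[-0.02,-0.01,0.003,0,0.6],[-0.033,0,0.0077,0,0.6],[-0.033,0,0.0077,0,0.6]]'
python3 -m crank '[[-0.033,0,0.0077,0,0.6],[-0.033,0,0.0077,0,0.6],[-0.033,0,0.0077,0,0.6],[-0.033,0,0.0077,0,0.6],[-0.033,0,0.0077,0,0.6],[-0.033,0,0.0077,0,0.6],[-0.033,0,0.0077,0,0.6],[-0.033,0,0.0077,0,0.6],[-0.033,0,0.0077,0,0.6],[0,0,0,0.12,0.6]]'
python3 -m crank '[[0,0,0,0.12,0.6],[0,0,0,0.12,0.6],[0,0,0,0.12,0.6],[0,0,0,0.12,0.6],[0,0,0,0.12,0.6],[0,0,0,0.12,0.6],[0,0,0,0.12,0.6],[0,0,0,0.12,0.6],[0,0,0,0.12,0.6],[0,0,0,0.12,0.6]]'
python3 -m crank '[[0,0,0,0.12,0.6],[0,0,0,0.12,0.6],[0,0,0,0.12,0.6],[0,0,0,0,0.6]]'
python3 - <<'E'
from h import *
need(.50,-.185,.32,-.31)
im,d,i=snap('wrist','w2'); cv2.imwrite('pics/w2.png',im); print(i['position'],i['rotation'],ctrl.state()['qpos'])
im,d,i=snap('top','t2')
P=cloud(load('t2'));Q=P[140:250,130:240].reshape(-1,3);k=Q[Q[:,2]>.2];print('lid',k.min(0),k.max(0))
E
```

```text
clock: 6.4
ee_pos: [0.6166, 0.1095, 0.3348]
tcp_rot: [-1.555, 0.008, 1.427]
ft_force: [0.3, 0.1, 0.1]
finger_gap: 0.603
clock: 7.23
ee_pos: [0.4926, -0.1871, 0.345]
tcp_rot: [-1.567, 0.011, 1.315]
ft_force: [0.1, -0.4, 0.4]
finger_gap: 0.598
clock: 8.07
ee_pos: [0.4857, -0.1869, 0.3495]
tcp_rot: [-1.584, 0.002, 0.064]
ft_force: [0.1, -0.4, -0.3]
finger_gap: 0.602
clock: 8.4
ee_pos: [0.4836, -0.1851, 0.3511]
tcp_rot: [-1.584, -0.005, -0.315]
ft_force: [-0.5, -0.5, -0.2]
finger_gap: 0.604
clk 8.40 tcp [ 0.4836 -0.1851  0.3511] yaw -0.315 F [-0.5 -0.5 -0.2] gap 0.604 NEED xyz [0.0154 0.0311 0.0056] roll -0.005
[ 0.50814395 -0.10534144  0.51183233] [-0.3158559  -0.0046246  -0.31529529] [-0.38097884  0.12851445  1.72581541 -0.01330098  1.28155585 -0.06776169]
lid [0.58314692 0.08984746 0.20002476] [0.65849233 0.29649471 0.27330456]
```

View pics/w2.png

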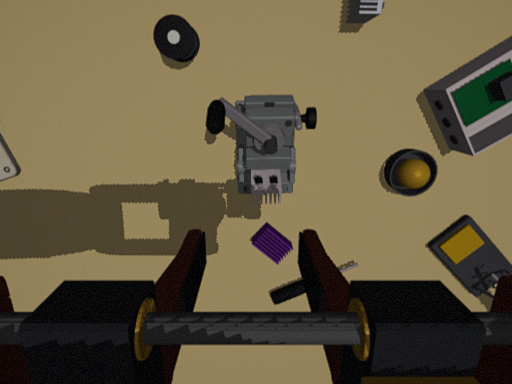

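```bash
python3 - <<'E'
from h import *
np.set_printoptions(precision=4,suppress=True)
z=load('w2');P=cloud(z);im=z['im']
c=im[85:215,195:330];H=cv2.resize(c,None,fx=4.4,fy=4.4,interpolation=cv2.INTER_CUBIC)
cv2.imwrite('pics/c2.png',cv2.convertScaleAbs(H,alpha=1.7))
def pr(u,v): print((u,v),P[v,u])
for v in range(98,138,4): print('h',v,[ '%.3f'%P[v,u,2] for u in range(202,232,3)])
for v in range(160,208,4): print('p',v,[ '%.3f'%P[v,u,2] for u in range(236,300,4)])
# base outline
Q=P[85:215,190:330].reshape(-1,3)
for lo,hi in ((.012,.03),(.012,.3)):
    k=Q[(Q[:,2]>lo)&(Q[:,2]<hi)]; print(lo,hi,len(k),cv2.minAreaRect(k[:,:2].astype(np.float32)))
E
```

```text
h 98 ['-0.002', '0.000', '-0.001', '-0.001', '0.000', '-0.001', '0.169', '0.168', '0.000', '-0.002']
h 102 ['0.000', '0.000', '0.000', '0.181', '0.184', '0.183', '0.182', '0.172', '0.169', '0.164']
h 106 ['0.001', '-0.000', '0.181', '0.189', '0.190', '0.189', '0.189', '0.186', '0.168', '0.167']
h 110 ['-0.000', '-0.001', '0.189', '0.195', '0.196', '0.196', '0.194', '0.189', '0.166', '0.166']
h 114 ['-0.000', '-0.000', '0.197', '0.201', '0.201', '0.201', '0.199', '0.194', '0.163', '0.163']
h 118 ['-0.000', '-0.001', '0.205', '0.205', '0.206', '0.206', '0.204', '0.198', '-0.001', '0.001']
h 122 ['-0.003', '0.001', '0.205', '0.208', '0.209', '0.209', '0.206', '0.201', '0.001', '0.000']
h 126 ['0.001', '0.000', '0.207', '0.209', '0.208', '0.207', '0.207', '0.201', '-0.001', '-0.001']
h 130 ['-0.001', '0.000', '0.000', '0.206', '0.206', '0.206', '0.206', '0.000', '-0.001', '0.001']
h 134 ['-0.000', '-0.001', '-0.000', '-0.000', '0.001', '0.000', '-0.000', '0.001', '0.000', '-0.001']
p 160 ['-0.001', '0.055', '0.013', '0.100', '0.099', '0.098', '0.099', '0.098', '0.099', '0.100', '0.098', 
[... 1287 characters left out ...]
, '-0.001', '0.000', '0.115', '0.116', '-0.002', '-0.001', '-0.000', '0.001', '-0.001', '0.113', '-0.001', '0.001', '-0.001', '0.000']
p 200 ['-0.002', '0.000', '-0.002', '0.000', '0.114', '0.111', '-0.000', '-0.002', '-0.002', '-0.001', '-0.001', '0.110', '-0.002', '-0.001', '-0.000', '0.000']
p 204 ['0.000', '-0.003', '-0.000', '0.001', '-0.001', '0.001', '-0.001', '0.000', '-0.002', '-0.001', '-0.001', '0.000', '-0.000', '-0.001', '0.000', '-0.001']
0.012 0.03 147 ((0.503704309463501, -0.19420215487480164), (0.14270059764385223, 0.08861461281776428), 71.55427551269531)
0.012 0.3 6659 ((0.5027208924293518, -0.18782392144203186), (0.1532585322856903, 0.12610329687595367), 72.51155853271484)
```

View pics/c2.png

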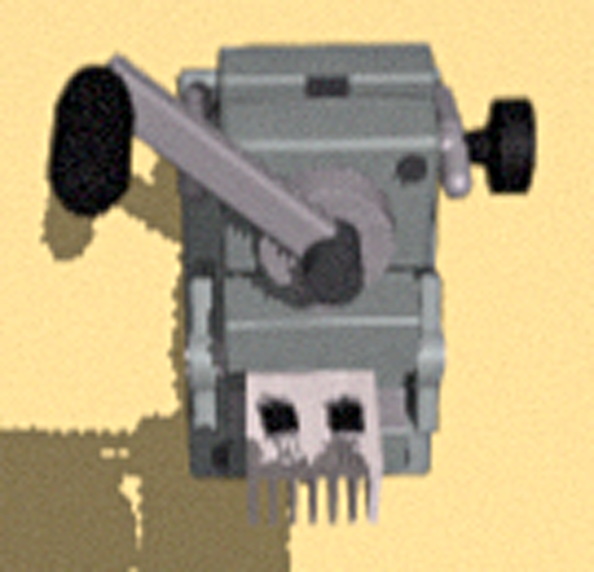

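```bash
cat >> h.py <<'E'
t=np.radians(72.);ex=np.array([np.cos(t),np.sin(t),0]);ey=np.array([-np.sin(t),np.cos(t),0]);ez=np.array([0,0,1.])
A=-np.sin(np.radians(32))*ex+np.cos(np.radians(32))*ez; N=np.cos(np.radians(32))*ex+np.sin(np.radians(32))*ez
F=np.stack([N,ey,A])   # part-aligned coords n,y,a
E
python3 - <<'E'
from h import *
np.set_printoptions(precision=4,suppress=True)
z=load('w2');P=cloud(z)
G=P@F.T
h=G[95:136,203:227].reshape(-1,3);zz=P[95:136,203:227].reshape(-1,3)[:,2]
h=h[(zz>.175)]
amax=np.percentile(h[:,2],98);print('handle a',np.percentile(h[:,2],[2,50,98]),'y',np.percentile(h[:,1],[1,99]),'n',np.percentile(h[:,0],[1,99]),len(h))
b=h[h[:,2]<amax-.008]; print('body y',np.percentile(b[:,1],[1,99]),'n',np.percentile(b[:,0],[1,99]))
s=G[172:203,244:290].reshape(-1,3);zz=P[172:203,244:290].reshape(-1,3)[:,2];s=s[zz>.085]
print('sink n',np.percentile(s[:,0],[1,50,99]),'y',np.percentile(s[:,1],[1,99]),'a',np.percentile(s[:,2],[1,99]),len(s))
# pivot cap
q=G[132:155,260:282].reshape(-1,3);zz=P[132:155,260:282].reshape(-1,3)[:,2]
print('cap', np.percentile(zz,[5,50,95]), np.percentile(q[:,2],[5,50,95]))
for lo in (.003,.006):
  m=q[:,2]>np.percentile(q[:,2],97)-lo; print(q[m].mean(0),q[m].min(0),q[m].max(0))
# jaw tops near part
j=G[165:171,248:288].reshape(-1,3);print('jaw edge a',np.median(j,0))
E
```

```text
handle a [0.1261 0.1534 0.1639] y [-0.4904 -0.4731] n [0.124  0.1381] 562
body y [-0.4905 -0.4729] n [0.1295 0.1382]
sink n [-0.0161  0.0091  0.0146] y [-0.556  -0.5167] a [0.1053 0.1389] 796
cap [nan nan nan] [nan nan nan]<stdin>:15: RuntimeWarning: Mean of empty slice.
  ret = um.true_divide(
Traceback (most recent call last):
ValueError: zero-size array to reduction operation minimum which has no identity
```

```bash
python3 - <<'E'
from h import *
np.set_printoptions(precision=4,suppress=True)
z=load('w2');P=cloud(z);G=P@F.T
for v in range(128,160,3): print(v,[ '%.3f'%G[v,u,2] for u in range(244,290,3)])
h=[.1287,-.4818,.1455];s=[-.0047,-.5365,.109];print('handle',F.T@h,'sink',F.T@s)
# cap top by rays: 
K=z['K'];R=Ro.from_euler('xyz',z['R']).as_matrix()
for a in (.15,.16,.14):
  d=R@np.array([(270-K[0,2])/K[0,0],-(143-K[1,2])/K[1,1],-1]);p=z['p'];tt=(a-A@p)/(A@d);print(a,F@(p+tt*d))
# lever bar pts
for u,v in((228,103),(235,112),(245,122),(255,130)): print(G[v,u])
b=G[95:150,226:268].reshape(-1,3);b=b[(b[:,2]>.117)&(b[:,2]<.125)]
print(len(b),np.median(b[:,2]),b.mean(0),np.linalg.svd(b[:,:2]-b[:,:2].mean(0),full_matrices=False)[2][0])
E
```

```text
128 ['0.121', '0.121', '0.120', '0.119', '0.120', '0.118', '0.115', '0.110', '0.111', '0.111', '0.110', '0.109', '0.105', '0.099', '0.100', '0.100']
131 ['0.012', '0.120', '0.120', '0.119', '0.120', '0.120', '0.119', '0.116', '0.112', '0.112', '0.111', '0.112', '0.112', '0.104', '0.101', '0.099']
134 ['0.013', '0.100', '0.100', '0.119', '0.120', '0.120', '0.119', '0.120', '0.118', '0.114', '0.113', '0.113', '0.112', '0.110', '0.100', '0.100']
137 ['0.018', '0.101', '0.100', '0.099', '0.122', '0.120', '0.120', '0.121', '0.120', '0.119', '0.117', '0.111', '0.112', '0.112', '0.100', '0.098']
140 ['0.019', '0.100', '0.100', '0.100', '0.113', '0.120', '0.120', '0.120', '0.123', '0.124', '0.123', '0.112', '0.112', '0.111', '0.100', '0.099']
143 ['0.021', '0.100', '0.101', '0.101', '0.111', '0.112', '0.111', '0.126', '0.129', '0.130', '0.128', '0.113', '0.113', '0.111', '0.100', '0.099']
146 ['0.023', '0.078', '0.078', '0.078', '0.112', '0.113', '0.112', '0.130', '0.130', '0.129', '0.129', '0.126', '0.112', '0.078', '0.077', '0.047']
149 ['0.026', '0.083', 'nan', '0.083', '0.084', '0.113', 
[... 164 characters left out ...]
', '0.130', '0.130', '0.130', '0.090', '0.091', '0.090', '0.090', '0.090']
155 ['0.033', '0.094', '0.095', '0.096', '0.097', '0.096', '0.095', '0.096', '0.096', '0.095', '0.095', '0.095', '0.096', '0.095', '0.095', '0.096']
158 ['0.034', '0.101', '0.100', '0.099', '0.100', '0.100', '0.100', '0.101', '0.100', '0.099', '0.099', '0.100', '0.100', '0.099', '0.099', '0.099']
handle [ 0.4681 -0.1184  0.1916] sink [ 0.4912 -0.2245  0.0899]
0.15 [ 0.0995 -0.5367  0.15  ]
0.16 [ 0.1081 -0.5359  0.16  ]
0.14 [ 0.0908 -0.5375  0.14  ]
[ 0.1262 -0.4925  0.1171]
[ 0.1174 -0.4996  0.1205]
[ 0.1035 -0.5101  0.1195]
[ 0.0927 -0.5213  0.1199]
561 0.1199086128797364 [ 0.1016 -0.5113  0.1199] [-0.7114 -0.7028]
```

```bash

python3 -m crank '[[-0.012,0.01,0.019,0,0.5],[-0.012,0.02,0.019,0,0.5],[-0.012,0.02,0.019,0,0.5],[0,0.02,0,0,0.5],[0,0.02,0,0,0.5],[0,0,0,0,0.5]]'
python3 - <<'E'
from h import *
need(.4677,-.1197,.1747,-.314)
E
```

```text
clock: 9.0
ee_pos: [0.4662, -0.119, 0.2597]
tcp_rot: [-1.585, -0.012, -0.284]
ft_force: [-1.6, -1.2, 0.1]
finger_gap: 0.501
clk 9.00 tcp [ 0.4662 -0.119   0.2597] yaw -0.284 F [-1.6 -1.2  0.1] gap 0.501 NEED xyz [0.0006 0.085  0.0009] roll 0.030
```

```bash

python3 -m crank '[[0,0.025,0,0.03,0.5],[0,0.025,0,0.01,0.5],[0,0.022,0,0,0.5],[0,0.01,0,0,0.5],[0,0,0,0,0.5]]'
python3 - <<'E'
from h import *
need(.4677,-.1197,.1747,-.314)
E
```

```text
clock: 9.42
ee_pos: [0.47, -0.1212, 0.1798]
tcp_rot: [-1.584, -0.019, -0.312]
ft_force: [-0.1, -0.8, 0.7]
finger_gap: 0.498
clk 9.42 tcp [ 0.47   -0.1212  0.1798] yaw -0.312 F [-0.1 -0.8  0.7] gap 0.498 NEED xyz [-0.0027  0.0051  0.0008] roll 0.002
```

```bash

python3 -m crank '[[-0.0027,0.005,0.001,0,0.5],[0,0,0,0,0],[0,0,0,0,0],[0,0,0,0,0],[0,0,0,0,0],[0,0,0,0,0],[0,0,0,0,0]]'
python3 - <<'E'
from h import *
need(.4677,-.1197,.1747,-.314)
im,d,i=snap('side','s2'); c=im[190:300,180:290];cv2.imwrite('pics/s2.png',cv2.convertScaleAbs(cv2.resize(c,None,fx=5,fy=5,interpolation=cv2.INTER_CUBIC),alpha=1.6))
E
```

```text
clock: 10.0
ee_pos: [0.4684, -0.1197, 0.1787]
tcp_rot: [-1.584, -0.021, -0.308]
ft_force: [2.9, -1.9, -8.7]
finger_gap: 0.208
clk 10.00 tcp [ 0.4684 -0.1197  0.1787] yaw -0.308 F [ 2.9 -1.9 -8.7] gap 0.208 NEED xyz [-0.0008  0.004  -0.0002] roll 0.006
```

View pics/s2.png

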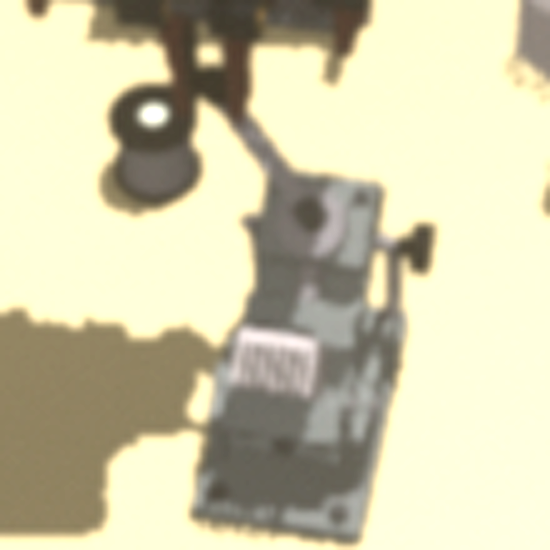

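```bash

python3 -m crank '[[-0.0076,0.0043,-0.0069,0,0],[-0.0064,0.0048,-0.0078,0,0],[-0.0051,0.0053,-0.0084,0,0],[-0.0036,0.0056,-0.0089,0,0]]'
cat >> h.py <<'E'
def lev():
    s=ctrl.state();g=F@(s['ee_pos']+[0,0,.019]);print('n,y,a',g.round(4),'lever deg %.1f r %.4f'%(np.degrees(np.arctan2(g[1]+.5365,g[0]-.0705)),np.hypot(g[1]+.5365,g[0]-.0705)),'F',s['ft_force'].round(1),'gap %.3f'%s['finger_gap'],'clk',s['clock'],s['tcp_rot'])
E
python3 -c "
from h import *
lev()"
```

```text
clock: 10.38
ee_pos: [0.4433, -0.1408, 0.1617]
tcp_rot: [-1.576, -0.033, -0.307]
ft_force: [-0.7, 8.3, 4.6]
finger_gap: 0.208
n,y,a [ 0.0983 -0.4651  0.1516] lever deg 68.7 r 0.0767 F [-0.7  8.3  4.6] gap 0.208 clk 10.3833 [-1.57593526 -0.03315968 -0.30696074]
```

```bash

python3 -m crank '[[-0.004,0.0058,-0.009,0,0],[-0.0021,0.0058,-0.0093,0,0],[-0.0006,0.0059,-0.0094,0,0],[0.001,0.0059,-0.0094,0,0]]'
python3 -c "
from h import *
lev()"
```

```text
clock: 10.72
ee_pos: [0.4294, -0.1728, 0.1401]
tcp_rot: [-1.57, -0.04, -0.306]
ft_force: [-1.1, 7.0, 2.7]
finger_gap: 0.206
n,y,a [ 0.0575 -0.4618  0.1517] lever deg 99.9 r 0.0758 F [-1.1  7.   2.7] gap 0.206 clk 10.7167 [-1.5695479  -0.03999654 -0.30630081]
```

```bash

python3 -m crank '[[0.002,0.0058,-0.0092,0,0],[0.0035,0.0056,-0.009,0,0],[0.005,0.0052,-0.0083,0,0]]'
python3 -c "
from h import *
lev()"
python3 -m crank '[[0.005,0.005,-0.008,0,0],[0.005,0.005,-0.008,0,0]]'
python3 -c "
from h import *
lev()"
```

```text
clock: 10.97
ee_pos: [0.4301, -0.1999, 0.124]
tcp_rot: [-1.566, -0.037, -0.306]
ft_force: [-3.0, 6.2, 4.8]
finger_gap: 0.204
n,y,a [ 0.0273 -0.4708  0.1515] lever deg 123.3 r 0.0786 F [-3.   6.2  4.8] gap 0.204 clk 10.9667 [-1.56600685 -0.03668151 -0.30575331]
clock: 11.13
ee_pos: [0.4282, -0.2123, 0.114]
tcp_rot: [-1.558, -0.018, -0.307]
ft_force: [-17.9, 8.1, 10.7]
finger_gap: 0.126
n,y,a [ 0.0115 -0.4728  0.1497] lever deg 132.8 r 0.0868 F [-17.9   8.1  10.7] gap 0.126 clk 11.1333 [-1.55759131 -0.01823105 -0.30742829]
```

```bash

python3 -m crank '[[0,0,0.004,0,0.5],[0,0,0,0,0.5],[0,0,0,0,0.5],[0,0,0,0,0.5],[0,0,0,0,0.5],[0,-0.02,0,0,0.5],[0,-0.025,0,0,0.5],[0,-0.025,0,0,0.6],[0,-0.03,0,0,0.65],[0,-0.03,0,0,0.65]]'
python3 -m crank '[[0,-0.03,0,0,0.65],[0,0,-0.02,0,0.65],[0,0,-0.02,0,0.65],[0,0,0,0,0.65]]'
python3 - <<'E'
from h import *
np.set_printoptions(precision=4,suppress=True)
lev()
z=snap('wrist','w3');im=z[0];cv2.imwrite('pics/w3.png',im)
E
```

```text
clock: 11.97
ee_pos: [0.4245, -0.2102, 0.2448]
tcp_rot: [-1.557, -0.011, -0.307]
ft_force: [0.5, 0.1, 0.4]
finger_gap: 0.644
clock: 12.3
ee_pos: [0.4163, -0.2513, 0.2855]
tcp_rot: [-1.561, -0.029, -0.304]
ft_force: [-0.0, -0.1, 0.4]
finger_gap: 0.651
n,y,a [ 0.0677 -0.4736  0.3167] lever deg 92.5 r 0.0630 F [-0.  -0.1  0.4] gap 0.651 clk 12.3 [-1.5614 -0.029  -0.3039]
```

View pics/w3.png

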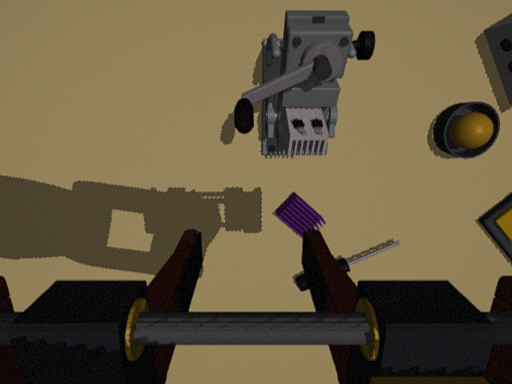

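```bash
python3 - <<'E'
from h import *
np.set_printoptions(precision=4,suppress=True)
z=load('w3');P=cloud(z);G=P@F.T
def st(v0,v1,u0,u1,zl,zh,nm,cn=None):
    g=G[v0:v1,u0:u1].reshape(-1,3);q=P[v0:v1,u0:u1].reshape(-1,3)[:,2];g=g[(q>zl)&(q<zh)]
    print(nm,len(g),[np.percentile(g[:,i],[1,50,99]) for i in range(3)]);return g
st(92,135,230,256,.115,.2,'handle')
b=st(60,115,250,305,.0,.3,'bar');b=b[(b[:,2]>.117)&(b[:,2]<.123)];dd=np.linalg.svd(b[:,:2]-b[:,:2].mean(0),full_matrices=False)[2][0];print(dd,np.degrees(np.arctan2(dd[1],dd[0])))
st(107,160,258,330,.09,.2,'sink')
cap=st(50,85,305,335,.0,.3,'cap');cap=cap[cap[:,2]>.128];print(cap.mean(0))
E
```

```text
handle 717 [array([0.0309, 0.0422, 0.046 ]), array([-0.4799, -0.4699, -0.4597]), array([0.1169, 0.1496, 0.1642])]
bar 2713 [array([-0.0358,  0.0327,  0.0713]), array([-0.5338, -0.5094, -0.4755]), array([-0.0039,  0.0996,  0.1364])]
[-0.4898  0.8718] 119.3283269585055
sink 1546 [array([-0.0185,  0.0086,  0.0142]), array([-0.5559, -0.5355, -0.5161]), array([0.1012, 0.1306, 0.1391])]
cap 1047 [array([0.0397, 0.0748, 0.0848]), array([-0.5642, -0.5376, -0.5252]), array([0.0829, 0.1136, 0.1311])]
[ 0.0738 -0.5389  0.1299]
```

```bash
python3 - <<'E'
from h import *
need(.4414,-.1613,.146,-.314)
E
python3 -m crank '[[0,0.01,0.025,0,0],[0,0.01,0.03,0,0],[0,0.01,0.03,0,0],[0,0.01,0.008,0,0],[0,0,0,0,0]]'
python3 - <<'E'
from h import *
need(.4414,-.1613,.146,-.314)
E
```

```text
clk 12.35 tcp [ 0.4162 -0.2502  0.285 ] yaw -0.305 F [0.2 0.2 0.1] gap 0.648 NEED xyz [-0.0066  0.1399  0.0909] roll 0.009
clock: 12.77
ee_pos: [0.4464, -0.1575, 0.244]
tcp_rot: [-1.56, -0.029, -0.31]
ft_force: [-0.6, -0.3, -0.7]
finger_gap: 0.313
clk 12.77 tcp [ 0.4464 -0.1575  0.244 ] yaw -0.310 F [-0.6 -0.3 -0.7] gap 0.313 NEED xyz [-0.0064  0.0978 -0.0063] roll 0.004
```

```bash

python3 -m crank '[[-0.003,0.02,-0.002,0,0],[-0.002,0.03,0,0,0],[0,0.03,0,0,0],[0,0.014,0,0,0],[0,0,0,0,0]]'
python3 - <<'E'
from h import *
need(.4414,-.1613,.146,-.314)
E
```

```text
clock: 13.18
ee_pos: [0.4453, -0.1587, 0.1478]
tcp_rot: [-1.561, -0.033, -0.305]
ft_force: [-0.2, -0.2, 0.9]
finger_gap: 0.009
clk 13.18 tcp [ 0.4453 -0.1587  0.1478] yaw -0.305 F [-0.2 -0.2  0.9] gap 0.009 NEED xyz [-0.003   0.0017 -0.0036] roll 0.009
```

Now push along −n (handle was open ~1.28–1.4 rad) until it resists.

```bash

for i in 1; do :; done
python3 -m crank '[[-0.002,0.001,-0.005,0,0],[0,0.004,-0.007,0,0],[0,0.004,-0.007,0,0]]'
python3 -m crank '[[0,0.003,-0.006,0,0]]'
python3 -m crank '[[0,0.002,-0.004,0,0]]'
python3 -c "
from h import *
lev()"
```

```text
clock: 13.43
ee_pos: [0.4391, -0.1756, 0.1401]
tcp_rot: [-1.555, -0.033, -0.308]
ft_force: [10.5, 58.4, 43.9]
finger_gap: 0.004
clock: 13.52
ee_pos: [0.4393, -0.1762, 0.1397]
tcp_rot: [-1.542, -0.033, -0.316]
ft_force: [8.1, 70.7, 54.7]
finger_gap: 0.006
clock: 13.6
ee_pos: [0.4395, -0.1752, 0.1405]
tcp_rot: [-1.531, -0.032, -0.321]
ft_force: [1.9, 35.6, 28.2]
finger_gap: 0.005
n,y,a [ 0.0584 -0.4722  0.1516] lever deg 100.6 r 0.0655 F [ 1.9 35.6 28.2] gap 0.005 clk 13.6 [-1.53104972 -0.03233071 -0.32147303]
```

```bash

python3 -m crank '[[0,-0.005,0.012,0,0],[0,-0.02,0.008,0,0],[0,-0.03,0,0,0.6],[0,-0.03,0,0,0.68],[0,-0.03,0,0,0.68],[0,0,0,0,0.68]]'
python3 - <<'E'
from h import *
P=cloud(load('w3'))[92:135,230:256].reshape(-1,3);print('zmax',np.nanpercentile(P[:,2],[99,99.9]))
p=F.T@[-.005,-.536,.132]-[0,0,.019];print(p,ctrl.state()['tcp_rot']);need(*p,-.314)
E
```

```text
clock: 14.1
ee_pos: [0.4419, -0.1612, 0.2676]
tcp_rot: [-1.528, -0.041, -0.322]
ft_force: [0.7, -0.4, 0.5]
finger_gap: 0.268
zmax [0.16019547 0.16084139]
[ 0.48684045 -0.2361916   0.09029275] [-1.52849144 -0.0408843  -0.32229633]
clk 14.10 tcp [ 0.4419 -0.1612  0.2676] yaw -0.322 F [ 0.7 -0.4  0.5] gap 0.268 NEED xyz [ 0.0591  0.1774 -0.0645] roll -0.008
```

```bash

python3 -m crank '[[0.02,0,-0.0215,0,0.68],[0.02,0,-0.0215,0,0.68],[0.02,0,-0.0215,0,0.68],[0,0.02,0,0,0.68],[0,0.025,0,0,0.68],[0,0.02,0,0,0.68],[0,0,0,0,0.68]]'
python3 - <<'E'
from h import *
p=F.T@[-.005,-.536,.132]-[0,0,.019];need(*p,-.314)
E
```

```text
clock: 14.68
ee_pos: [0.4867, -0.2528, 0.2114]
tcp_rot: [-1.535, -0.066, -0.325]
ft_force: [-0.3, 1.7, 0.2]
finger_gap: 0.682
clk 14.68 tcp [ 0.4867 -0.2528  0.2114] yaw -0.325 F [-0.3  1.7  0.2] gap 0.682 NEED xyz [-0.0131  0.121   0.0115] roll -0.011
```

```bash

python3 -m crank '[[-0.005,0.012,0.005,0,0.68],[-0.005,0.02,0.005,0,0.68],[-0.003,0.02,0.002,0,0.68],[0,0.015,0,0,0.68],[0,0,0,0,0.68],[0,0,0,0,0.68]]'
python3 - <<'E'
from h import *
p=F.T@[-.005,-.536,.132]-[0,0,.019];need(*p,-.314);print(ctrl.state()['tcp_rot'])
E
```

```text
clock: 15.18
ee_pos: [0.4843, -0.2412, 0.148]
tcp_rot: [-1.537, -0.074, -0.327]
ft_force: [0.6, -0.3, 0.7]
finger_gap: 0.677
clk 15.18 tcp [ 0.4843 -0.2412  0.148 ] yaw -0.327 F [ 0.6 -0.3  0.7] gap 0.677 NEED xyz [-0.0034  0.0578  0.0036] roll -0.013
[-1.53693708 -0.07381133 -0.32657031]
```

```bash

python3 -m crank '[[-0.003,0.012,0.003,0.01,0.68],[-0.002,0.018,0.002,0,0.68],[0,0.012,0,0,0.68],[0,0,0,0,0.68]]'
python3 - <<'E'
from h import *
p=F.T@[-.005,-.536,.135]-[0,0,.019];need(*p,-.314);s=ctrl.state();print(s['tcp_rot'])
R=Ro.from_euler('xyz',s['tcp_rot']).as_matrix();print('grasp n,y,a',F@(s['ee_pos']-.019*R[:,1]))
E
```

```text
clock: 15.52
ee_pos: [0.4884, -0.2379, 0.1117]
tcp_rot: [-1.538, -0.084, -0.338]
ft_force: [-0.9, 0.9, 1.1]
finger_gap: 0.682
clk 15.52 tcp [ 0.4884 -0.2379  0.1117] yaw -0.338 F [-0.9  0.9  1.1] gap 0.682 NEED xyz [-0.0036  0.0186 -0.0011] roll -0.024
[-1.53815142 -0.08432092 -0.33755751]
grasp n,y,a [ 0.00479616 -0.53638251  0.15101365]
```

```bash

python3 -m crank '[[-0.003,0.010,-0.002,-0.024,0.68],[-0.001,0.007,-0.002,0,0.68],[0,0,0,0,0.68]]'
python3 - <<'E'
from h import *
p=F.T@[-.005,-.536,.135]-[0,0,.019];need(*p,-.314);s=ctrl.state();print(s['tcp_rot'])
R=Ro.from_euler('xyz',s['tcp_rot']).as_matrix();print('grasp n,y,a',F@(s['ee_pos']-.019*R[:,1]))
E
```

```text
clock: 15.77
ee_pos: [0.4869, -0.2423, 0.0969]
tcp_rot: [-1.541, -0.089, -0.313]
ft_force: [-0.2, -0.2, 0.1]
finger_gap: 0.679
clk 15.77 tcp [ 0.4869 -0.2423  0.0969] yaw -0.313 F [-0.2 -0.2  0.1] gap 0.679 NEED xyz [-0.0023  0.004   0.004 ] roll 0.001
[-1.54111564 -0.08949208 -0.31295827]
grasp n,y,a [-0.00689364 -0.53625018  0.14088373]
```

```bash

python3 -m crank '[[0,0.006,0.003,0,0.68],[0,0,0,0,0.68]]'
python3 - <<'E'
from h import *
s=ctrl.state();print(s['tcp_rot'],s['ft_force'])
R=Ro.from_euler('xyz',s['tcp_rot']).as_matrix();print('grasp n,y,a',F@(s['ee_pos']-.019*R[:,1]),s['ee_pos'])
im,d,i=snap('side','s3'); c=im[180:300,180:290];cv2.imwrite('pics/s3.png',cv2.convertScaleAbs(cv2.resize(c,None,fx=5,fy=5,interpolation=cv2.INTER_CUBIC),alpha=1.6))
E
```

```text
clock: 15.93
ee_pos: [0.4893, -0.2401, 0.0921]
tcp_rot: [-1.541, -0.091, -0.315]
ft_force: [-0.3, 0.4, 0.3]
finger_gap: 0.683
[-1.54136828 -0.09145506 -0.31475436] [-0.34779311  0.37530001  0.27065424]
grasp n,y,a [-0.00711357 -0.53786408  0.13529874] [ 0.48934157 -0.2401402   0.09205782]
```

View pics/s3.png

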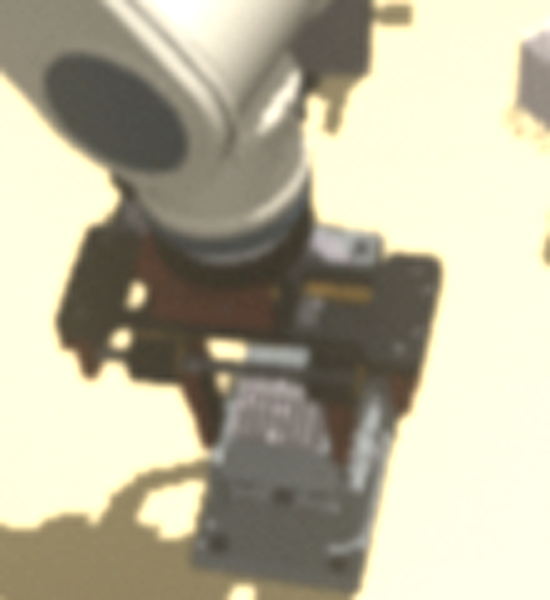

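```bash

python3 -m crank '[[0,0,0,0,0],[0,0,0,0,0],[0,0,0,0,0],[0,0,0,0,0],[0,0,0,0,0],[0,0,0,0,0]]'
python3 -m crank '[[0,-0.006,-0.004,0,0],[0,-0.009,-0.0055,0,0],[0,-0.009,-0.0055,0,0]]'
python3 -c "
from h import *
lev()"
```

```text
clock: 16.48
ee_pos: [0.4902, -0.2404, 0.0937]
tcp_rot: [-1.542, -0.093, -0.314]
ft_force: [0.2, -0.9, -0.4]
finger_gap: 0.468
clock: 16.73
ee_pos: [0.4818, -0.2539, 0.1168]
tcp_rot: [-1.541, -0.089, -0.313]
ft_force: [-0.1, -1.0, -0.5]
finger_gap: 0.468
n,y,a [-0.0065 -0.5366  0.1642] lever deg -179.9 r 0.0770 F [-0.1 -1.  -0.5] gap 0.468 clk 16.7333 [-1.54052117 -0.08871712 -0.31294092]
```

```bash

python3 -m crank '[[0,-0.01,-0.006,0,0],[0,-0.015,-0.009,0,0],[0,-0.015,-0.009,0,0],[0,-0.02,-0.01,0,0],[0,-0.03,0,0,0],[0,-0.03,0,0,0],[0,-0.03,0,0,0],[0,-0.02,0,0,0],[0,0,0,0,0],[0,0,0,0,0]]'
python3 - <<'E'
from h import *
lev();print(ctrl.state()['ee_pos'])
im,d,i=snap('side','s4'); c=im[130:330,150:320];cv2.imwrite('pics/s4.png',cv2.convertScaleAbs(cv2.resize(c,None,fx=3,fy=3,interpolation=cv2.INTER_CUBIC),alpha=1.6))
E
```

```text
clock: 17.57
ee_pos: [0.4501, -0.2957, 0.3055]
tcp_rot: [-1.547, -0.099, -0.318]
ft_force: [0.6, -0.1, -1.6]
finger_gap: 0.466
n,y,a [ 0.0514 -0.5194  0.3505] lever deg 138.2 r 0.0256 F [ 0.6 -0.1 -1.6] gap 0.466 clk 17.5667 [-1.54660737 -0.09936407 -0.31796572]
[ 0.45006468 -0.29571205  0.30546429]
```

View pics/s4.png

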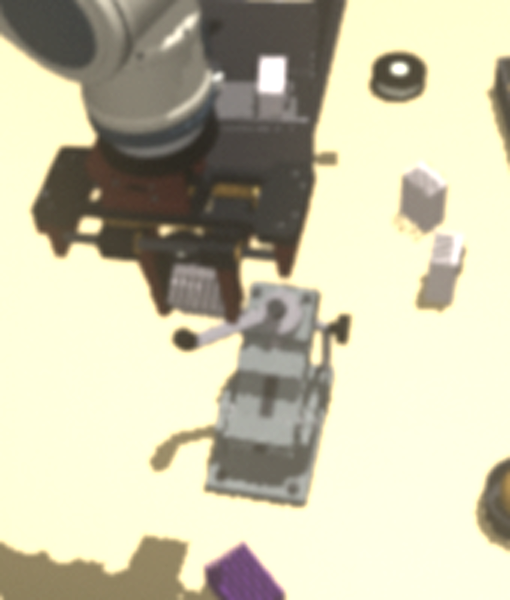

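```bash

python3 -m crank '[[0,0,0,-0.06,0],[0,0,0,-0.12,0],[0,0,0,-0.12,0],[0,0,0,-0.12,0],[0,0,0,-0.12,0],[0,0,0,-0.12,0],[0,0,0,-0.12,0],[0,0,0,-0.12,0],[0,0,0,-0.12,0],[0,0,0,-0.12,0]]'
python3 -m crank '[[0,0,0,-0.12,0],[0,0,0,-0.12,0],[0,0,0,-0.12,0],[0,0,0,-0.12,0],[0,0,0,-0.12,0],[0,0,0,0,0]]'
python3 - <<'E'
from h import *
need(.506,.168,.30,1.428);print(ctrl.state()['tcp_rot'])
E
```

```text
clock: 18.45
ee_pos: [0.4428, -0.2919, 0.2883]
tcp_rot: [-1.627, -0.058, 0.868]
ft_force: [0.6, 0.9, -0.9]
finger_gap: 0.464
clock: 18.95
ee_pos: [0.4378, -0.2887, 0.2764]
tcp_rot: [-1.633, -0.024, 1.497]
ft_force: [-0.9, 0.5, -1.7]
finger_gap: 0.469
clk 18.95 tcp [ 0.4378 -0.2887  0.2764] yaw 1.497 F [-0.9  0.5 -1.7] gap 0.469 NEED xyz [ 0.461  -0.0105 -0.0351] roll 0.069
[-1.63330248 -0.02386053  1.49699404]
```

```bash

python3 -m crank '[[0.02,-0.01,-0.003,0.03,0],[0.036,-0.005,-0.0027,0.03,0],[0.036,-0.003,-0.0027,0,0],[0.036,-0.002,-0.0027,0,0],[0.036,-0.002,-0.0027,0,0],[0.036,-0.002,-0.0027,0,0],[0.036,-0.002,-0.0027,0,0],[0.036,-0.002,-0.0027,0,0]]'
python3 - <<'E'
from h import *
need(.506,.168,.28,1.428);print(ctrl.state()['tcp_rot'])
E
```

```text
clock: 19.62
ee_pos: [0.4929, -0.0177, 0.3038]
tcp_rot: [-1.613, -0.032, 1.389]
ft_force: [0.4, -0.4, -1.5]
finger_gap: 0.467
clk 19.62 tcp [ 0.4929 -0.0177  0.3038] yaw 1.389 F [ 0.4 -0.4 -1.5] gap 0.467 NEED xyz [0.1842 0.0288 0.0219] roll -0.039
[-1.61330167 -0.03210691  1.38902265]
```

```bash

python3 -m crank '[[0.035,0,0.004,-0.02,0],[0.035,0,0.004,-0.02,0],[0.035,0,0.004,0,0],[0.035,0.005,0.003,0,0],[0.025,0.005,0.003,0,0],[0.005,0,0,0,0],[0,0,0,0,0]]'
python3 - <<'E'
from h import *
need(.506,.168,.10,1.428);print(ctrl.state()['tcp_rot'])
E
```

```text
clock: 20.2
ee_pos: [0.5001, 0.1674, 0.2912]
tcp_rot: [-1.605, -0.03, 1.41]
ft_force: [-0.0, 0.4, -1.4]
finger_gap: 0.467
clk 20.20 tcp [0.5001 0.1674 0.2912] yaw 1.410 F [-0.   0.4 -1.4] gap 0.467 NEED xyz [-0.0041  0.1913  0.0008] roll -0.018
[-1.60488204 -0.02951239  1.40957464]
```

```bash

python3 -m crank '[[-0.001,0.02,0,0,0],[-0.001,0.03,0,0,0],[0,0.03,0,0,0],[0,0.03,0,0,0],[0,0.02,0,0,0],[0,0,0,0,0]]'
python3 - <<'E'
from h import *
need(.506,.168,.10,1.428);print(ctrl.state()['tcp_rot'])
im,d,i=snap('side','s5'); c=im[60:240,150:320];cv2.imwrite('pics/s5.png',cv2.convertScaleAbs(cv2.resize(c,None,fx=3,fy=3,interpolation=cv2.INTER_CUBIC),alpha=1.6))
E
```

```text
clock: 20.7
ee_pos: [0.5054, 0.1624, 0.1563]
tcp_rot: [-1.606, -0.028, 1.395]
ft_force: [-0.1, -0.6, -1.3]
finger_gap: 0.469
clk 20.70 tcp [0.5054 0.1624 0.1563] yaw 1.395 F [-0.1 -0.6 -1.3] gap 0.469 NEED xyz [0.004  0.0564 0.0024] roll -0.033
[-1.6058122  -0.02831516  1.39465799]
```

View pics/s5.png

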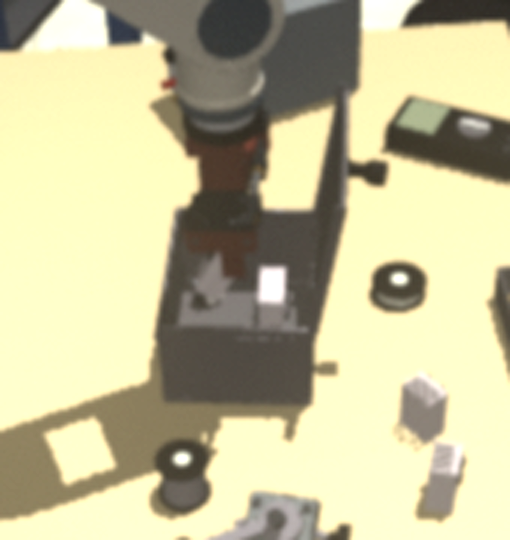

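```bash

python3 -m crank '[[0.003,0.018,0.002,-0.03,0],[0.001,0.02,0.001,0,0],[0,0.013,0,0,0],[0,0,0,0,0],[0,0,0,0,0]]'
python3 - <<'E'
from h import *
need(.506,.168,.10,1.428);print(ctrl.state()['tcp_rot'])
E
```

```text
clock: 21.17
ee_pos: [0.5106, 0.1651, 0.1119]
tcp_rot: [-1.615, -0.031, 1.417]
ft_force: [0.1, 0.5, -1.1]
finger_gap: 0.467
clk 21.17 tcp [0.5106 0.1651 0.1119] yaw 1.417 F [ 0.1  0.5 -1.1] gap 0.467 NEED xyz [0.0018 0.0117 0.0055] roll -0.011
[-1.61495449 -0.03050023  1.41681177]
```

```bash

python3 -m crank '[[0.001,0.011,0.004,0,0],[0,0.006,0.002,0,0],[0,0,0,0,0]]'
python3 -m crank '[[0,0,0,0,0.62],[0,0,0,0,0.62],[0,0,0,0,0.62],[0,0,0,0,0.62],[0,0,0,0,0.62]]'
python3 -m crank '[[0,-0.015,0,0,0.62],[0,-0.03,0,0,0.62],[0,-0.035,0,0,0.62],[0,-0.035,0,0,0.62],[0,-0.035,0,0,0.62],[0,-0.035,0,0,0.62],[0,0,0,0,0.62]]'
python3 - <<'E'
from h import *
np.set_printoptions(precision=3,suppress=True)
need(.506,.168,.10,1.428);print(ctrl.state()['tcp_rot'])
snap('wrist','w6');snap('side','s6');snap('top','t6')
P=cloud(load('t6'));Q=P.reshape(-1,3)
bx=np.array([.99,-.143,0]);by=np.array([.143,.99,0]);c=np.array([.5115,.2076,0])
for f in('t6','s6','w6'):
    Q=cloud(load(f)).reshape(-1,3);x=(Q-c)@bx;y=(Q-c)@by
    m=(abs(x)<.07)&(abs(y)<.09)&(Q[:,2]>.012)&(Q[:,2]<.1)
    for s in(-1,1):
        k=m&(y*s>0)
        if k.sum()>5:print(f,s,k.sum(),'x',np.percentile(x[k],[2,98]),'y',np.percentile(y[k],[2,98]),'z',np.percentile(Q[k,2],[50,98]))
E
```

```text
clock: 21.42
ee_pos: [0.508, 0.1673, 0.0975]
tcp_rot: [-1.621, -0.033, 1.414]
ft_force: [0.9, 0.6, -0.0]
finger_gap: 0.469
clock: 21.83
ee_pos: [0.5092, 0.1679, 0.0994]
tcp_rot: [-1.624, -0.035, 1.415]
ft_force: [0.1, 0.3, -0.2]
finger_gap: 0.615
clock: 22.42
ee_pos: [0.497, 0.1626, 0.2909]
tcp_rot: [-1.619, -0.032, 1.415]
ft_force: [0.6, 1.3, 0.3]
finger_gap: 0.618
clk 22.42 tcp [0.497 0.163 0.291] yaw 1.415 F [0.6 1.3 0.3] gap 0.618 NEED xyz [0.001 0.191 0.001] roll -0.013
[-1.619 -0.032  1.415]
t6 -1 33 x [-0.069 -0.006] y [-0.053 -0.022] z [0.06  0.072]
t6 1 28 x [-0.063 -0.05 ] y [0.049 0.069] z [0.03  0.037]
s6 -1 46 x [-0.067 -0.039] y [-0.044 -0.021] z [0.065 0.073]
s6 1 266 x [-0.057  0.047] y [0.015 0.076] z [0.035 0.049]
w6 -1 860 x [-0.069 -0.025] y [-0.062 -0.023] z [0.047 0.069]
w6 1 1760 x [-0.06   0.042] y [0.016 0.076] z [0.042 0.045]
```

```bash

python3 -m crank '[[0,-0.02,0,0,0.6],[0,-0.02,0,0,0.6],[0.005,-0.01,-0.02,0,0.6],[0,0,-0.035,0,0.6],[0,0,-0.035,0,0.6],[0,0,-0.035,0,0.6],[0,0,-0.025,0,0.6],[0,0,0,0,0.6]]'
python3 - <<'E'
from h import *
np.set_printoptions(precision=4,suppress=True)
need(.6507,.1876,.2178,1.425);print(ctrl.state()['tcp_rot'])
Q=cloud(load('t6'))[130:255,130:240].reshape(-1,3);k=Q[(Q[:,2]>.2)&(Q[:,0]<.75)];print(k.min(0),k.max(0));k=k[k[:,0]>.637];print('knob',len(k),k.min(0),k.max(0),k.mean(0))
E
```

```text
clock: 23.23
ee_pos: [0.638, 0.14, 0.321]
tcp_rot: [-1.582, -0.016, 1.417]
ft_force: [-0.8, -0.4, -0.1]
finger_gap: 0.601
clk 23.23 tcp [0.638 0.14  0.321] yaw 1.417 F [-0.8 -0.4 -0.1] gap 0.601 NEED xyz [ 0.0473  0.104  -0.004 ] roll -0.008
[-1.5824 -0.0164  1.4167]
[0.3898 0.0653 0.2002] [0.6583 0.2964 0.6921]
knob 82 [0.6376 0.1744 0.2341] [0.6583 0.1986 0.2532] [0.6475 0.1856 0.2437]
```

```bash

python3 -m crank '[[0.02,0,-0.001,0,0.6],[0.022,0,-0.001,0,0.6],[0.006,0,-0.001,0,0.6],[0,0,0,0,0.6]]'
python3 - <<'E'
from h import *
need(.6505,.187,.219,1.425)
E
```

```text
clock: 23.57
ee_pos: [0.646, 0.1858, 0.3098]
tcp_rot: [-1.566, -0.009, 1.413]
ft_force: [0.0, -0.7, -0.3]
finger_gap: 0.601
clk 23.57 tcp [0.646  0.1858 0.3098] yaw 1.413 F [ 0.  -0.7 -0.3] gap 0.601 NEED xyz [ 0.001   0.0908 -0.0047] roll -0.012
```

```bash

python3 -m crank '[[0,0.02,-0.003,0,0.6],[0,0.03,-0.002,0,0.6],[0,0.025,0,0,0.6],[0,0.01,0,0,0.6],[0,0,0,0,0.6]]'
python3 - <<'E'
from h import *
need(.6505,.187,.219,1.425)
E
```

```text
clock: 23.98
ee_pos: [0.6468, 0.1837, 0.2188]
tcp_rot: [-1.562, -0.006, 1.416]
ft_force: [-0.4, -0.9, 1.2]
finger_gap: 0.601
clk 23.98 tcp [0.6468 0.1837 0.2188] yaw 1.416 F [-0.4 -0.9  1.2] gap 0.601 NEED xyz [ 0.0038 -0.0002 -0.0032] roll -0.009
```

```bash

python3 -m crank '[[0.003,0,-0.003,0,0],[0,0,0,0,0],[0,0,0,0,0],[0,0,0,0,0],[0,0,0,0,0],[0,0,0,0,0],[0,0,0,0,0]]'
python3 -m crank '[[0,-0.006,0.0184,0,0],[0,-0.0046,0.0192,0,0],[0,-0.0018,0.0197,0,0],[0,0.001,0.0197,0,0]]'
python3 - <<'E'
from h import *
need(.5907,.196,.0957,1.428)
E
```

```text
clock: 24.57
ee_pos: [0.6498, 0.188, 0.222]
tcp_rot: [-1.562, -0.01, 1.416]
ft_force: [-0.6, -0.5, -4.9]
finger_gap: 0.287
clock: 24.9
ee_pos: [0.5784, 0.1987, 0.2358]
tcp_rot: [-1.573, -0.012, 1.414]
ft_force: [4.5, 0.4, -10.2]
finger_gap: 0.286
clk 24.90 tcp [0.5784 0.1987 0.2358] yaw 1.414 F [  4.5   0.4 -10.2] gap 0.286 NEED xyz [-0.0023  0.1401 -0.0122] roll -0.014
```

```bash

python3 -m crank '[[0,0.004,0.0195,0,0],[0,0.0065,0.0189,0,0],[0,0.0085,0.0179,0,0],[0,0.0108,0.0166,0,0]]'
python3 - <<'E'
from h import *
need(.5907,.196,.0957,1.428)
E
```

```text
clock: 25.23
ee_pos: [0.5099, 0.209, 0.2111]
tcp_rot: [-1.592, -0.014, 1.415]
ft_force: [5.0, -3.7, -2.2]
finger_gap: 0.285
clk 25.23 tcp [0.5099 0.209  0.2111] yaw 1.415 F [ 5.  -3.7 -2.2] gap 0.285 NEED xyz [-0.0019  0.1171 -0.0794] roll -0.013
```

```bash

python3 -m crank '[[0,0.0127,0.0151,0,0],[0,0.0147,0.0132,0,0],[0,0.0164,0.011,0,0]]'
python3 - <<'E'
from h import *
need(.460,.215,.138,1.428)
E
```

```text
clock: 25.48
ee_pos: [0.4726, 0.2146, 0.1706]
tcp_rot: [-1.601, -0.015, 1.416]
ft_force: [0.6, -2.8, 1.2]
finger_gap: 0.285
clk 25.48 tcp [0.4726 0.2146 0.1706] yaw 1.416 F [ 0.6 -2.8  1.2] gap 0.285 NEED xyz [-0.002   0.0322  0.0135] roll -0.012
```

```bash

python3 -m crank '[[0,0.0125,0.006,0,0],[0,0.0125,0.004,0,0]]'
python3 -m crank '[[0,0.006,0.001,0,0],[0,0,0,0,0]]'
python3 - <<'E'
from h import *
need(.460,.215,.138,1.428)
E
```

```text
clock: 25.65
ee_pos: [0.4612, 0.2162, 0.1462]
tcp_rot: [-1.6, -0.015, 1.416]
ft_force: [-5.8, -0.6, 3.1]
finger_gap: 0.282
clock: 25.82
ee_pos: [0.459, 0.2165, 0.1398]
tcp_rot: [-1.599, -0.015, 1.417]
ft_force: [1.1, -1.9, -1.4]
finger_gap: 0.283
clk 25.82 tcp [0.459  0.2165 0.1398] yaw 1.417 F [ 1.1 -1.9 -1.4] gap 0.283 NEED xyz [-0.0014  0.0018 -0.0012] roll -0.011
```

```bash

python3 -m crank '[[0,0.005,0,0,0],[0,0.005,0,0,0]]'
python3 -m crank '[[0,0,0,0,0.6],[0,0,0,0,0.6],[0,0,0,0,0.6],[0,0,0,0,0.6],[0,0,0,0,0.6],[0,-0.015,0,0,0.6],[0,-0.03,0,0,0.6],[0,-0.035,0,0,0.6],[0,-0.035,0,0,0.6],[0,-0.035,0,0,0.6]]'
python3 -m crank '[[0,-0.02,0.02,0,0.6],[0,0,0.02,0,0.6],[0,0,0,0,0.6],[0,0,0,0,0.6]]'
python3 - <<'E'
from h import *
np.set_printoptions(precision=4,suppress=True)
need(.460,.215,.138,1.428)
for f in('top','side','wrist'): snap(f,f[0]+'9')
bx=np.array([.99,-.143,0]);by=np.array([.143,.99,0]);c=np.array([.5115,.2076,0])
for f in ('w9','top','t9','side','s9'):
    Q=cloud(load(f)).reshape(-1,3);x=(Q-c)@bx;y=(Q-c)@by
    m=(abs(x)<.085)&(abs(y)<.1)&(Q[:,2]>.09)&(Q[:,2]<.135)
    if m.sum()>50:
        A_=np.c_[x[m],np.ones(m.sum())];print(f,m.sum(),'lid z, slope',np.linalg.lstsq(A_,Q[m,2],rcond=None)[0][::-1])
    k=(abs(x+.052)<.03)&(abs(y)<.03)&(Q[:,2]>.135)&(Q[:,2]<.2);print('knob top',np.percentile(Q[k,2],98) if k.sum() else None)
a=load('top')['im'].astype(int);b=load('t9')['im'].astype(int)
v=np.hstack([load('s9')['im'][60:330,150:420]]);cv2.imwrite('pics/s9.png',cv2.convertScaleAbs(cv2.resize(v,None,fx=2.2,fy=2.2,interpolation=cv2.INTER_CUBIC),alpha=1.5))
E
```

```text
clock: 25.98
ee_pos: [0.4602, 0.2166, 0.1349]
tcp_rot: [-1.6, -0.015, 1.417]
ft_force: [-13.0, -10.4, 46.5]
finger_gap: 0.283
clock: 26.82
ee_pos: [0.4557, 0.2134, 0.2867]
tcp_rot: [-1.596, -0.011, 1.416]
ft_force: [0.6, 0.8, -0.5]
finger_gap: 0.602
clock: 27.15
ee_pos: [0.4193, 0.2215, 0.3158]
tcp_rot: [-1.609, -0.02, 1.415]
ft_force: [-0.5, -0.4, -0.2]
finger_gap: 0.597
clk 27.15 tcp [0.4193 0.2215 0.3158] yaw 1.415 F [-0.5 -0.4 -0.2] gap 0.597 NEED xyz [-0.0037  0.1792 -0.0344] roll -0.013
w9 15859 lid z, slope [0.1167 0.0309]
knob top 0.1606638536345959
top 4250 lid z, slope [ 0.1195 -0.0238]
knob top 0.16781124888275592
t9 3557 lid z, slope [ 0.1171 -0.0052]
knob top 0.1630105704722844
side 2149 lid z, slope [ 0.1206 -0.0367]
knob top 0.16860617588323337
s9 2120 lid z, slope [ 0.1181 -0.0114]
knob top 0.164088398216276
```

View pics/s9.png

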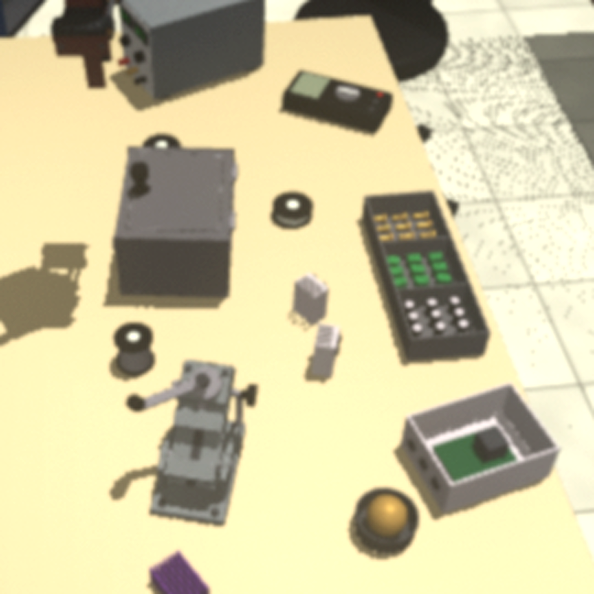

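```bash
python3 - <<'E'
from h import *
a=load('top');b=load('t9');pa,pb=cloud(a),cloud(b)
for n,(u,v) in dict(sa=(238,155),sb=(271,153),sold=(259,241),wa=(168,154),wb=(107,219),tin=(357,146),drv=(412,225),purple=(376,230)).items():
    s=np.s_[v-18:v+18,u-18:u+18];m=lambda P:P[s].reshape(-1,3)[P[s].reshape(-1,3)[:,2]>.012][:,:2].mean(0)
    print(n,(1000*(m(pb)-m(pa))).round(1))
ctrl.finish_job()
E
```

```text
sa [-0.1 -0.3]
sb [0.2 0. ]
sold [0.2 0. ]
wa [-0.  -0.1]
wb [ -38.7 -126.2]
tin [ 0.  -0.3]
drv [ 0.5 -0.1]
purple [ 0.1 -0.8]
the job is handed in; nothing more can be done
```

The reject is in the grey box with the lid shut, and the job was handed in at about 27 s. I opened the box, swung the lever round to its stop, and drew the part out along its axis. I let it go with the fingertips about 1 cm inside the mouth, then closed the lid.

**Checks that passed**
- **Part:** depth readings before closing put it in the empty −y half, no higher than about 72 mm.
- **Lid:** it lies flat, with a height of about 117 mm and the knob top at about 163 mm.
- **Lever:** a firm push at the end met a hard stop. The angle I measured from the camera before that push was about 1.3 rad, against the stated 1.40. That fits only if the lever started partly along its 0 to 0.15 rad shut range, which I could not measure.
- **Bystanders:** seven of the eight objects I compared moved less than 1 mm, which is noise. They are both good heat sinks, the solder spool, one wire spool, the tin, the screwdriver and the purple look-alike.

**Checks that disagreed or ran high**
- **Other wire spool:** the top-camera comparison gave a meaningless jump of over 100 mm, most likely because the arm covered it in that picture. In the side view it sits within about 2 pixels of where it started.
- **Forces:** the push on the lever read about 90 N at the wrist, and the last press on the lid about 50 N. Both are under the 120 N wrist limit. Both were made with the fingers, so the 40 N limit on the arm and gripper body should not apply.
- **First grasp:** my first try at the lid knob moved before the fingers had closed. I went back and repeated it.

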